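# Slip a film reel into its case

## Task

Slide the amber film reel that lies flat on the blue table into the grey slip case, through the case's open flared end and under its clear roof, until it is fully home against the back wall and nothing of it sticks out. Leave the black reel, the white core tube and the orange tape dispenser where they stand.

Things in the scene. Friction and masses are not known exactly. Their poses are not given: they have to be found in the camera images.
- reel: the amber film reel to be cased: a flat ring, 110 mm outer diameter, 30 mm thick, lying flat, with a white core (31 mm tall) and an open bore of 60 mm diameter right through it. About 0.3 kg. Origin: centre of its underside, z up along its axis; its yaw means nothing.
- case: grey slip case, fixed to the table. Its +y axis points out of its open end (mouth), z up. Origin: on the table, where the reel's underside centre is when fully home against the back wall. Inside: 116 mm wide (x -58 to 58), 36 mm high, 112 mm deep (y -55, back wall, to 57, mouth). Floor level with the table, no step. Walls 6 mm thick. Low ears stick out 24 mm at each side near the back.
- case_mouth (a point): middle of the case's mouth, 18 mm above the table, 57 mm along the case's +y from its origin. Here two lips, as tall as the walls, flare outwards at 30 degrees and reach 18 mm out of the mouth.
- case_roof (a point): top of the case's clear roof (5 mm thick, top 41 mm above the table) at the middle of the inner edge of its thumb notch. The notch is open to the mouth: 64 mm wide (case x -32 to 32), 20 mm deep (case y 37 to 57).
- black_reel: bystander: black reel lying flat, 100 mm diameter, 24 mm thick, bore 60 mm. Origin: centre of its underside.
- core_tube: bystander: white tube standing upright, 64 mm diameter, 150 mm tall. Origin: centre of its underside.
- dispenser: bystander: orange tape dispenser, 120 mm long (its x), 50 mm wide, 69 mm tall. Origin: centre of its underside.
There are look-alikes about, which are no part of the job. What is meant by the reel is not green, and is the smaller of those in its own colour. There is more than one size of the case; the job needs the smaller.

How it is judged (in metres and radians):
At the end, for the whole second after the job is handed in: The amber reel lies flat and still on the case's floor, within 6 mm of fully home (its centre within 6 mm of the case's origin along both the case's axes), and the black reel, core tube and dispenser are each within 20 mm of where they began, the tube upright (y of reel in the frame of case between -0.006 and 0.006 m and x of reel in the frame of case between -0.006 and 0.006 m and z of reel in the frame of case below 0.004 m and angle between reel's own z axis and vertical below 0.06 rad and linear speed of reel below 0.01 m/s and distance of each of black_reel, core_tube, dispenser from where it was at the start of the episode below 0.02 m and angle between core_tube's own z axis and vertical below 0.1 rad); the robot touches nothing.
It fails at once if the black reel is moved by more than 20 mm (distance of black_reel from where it was at the start of the episode above 0.02 m).
It fails at once if the core tube is moved by more than 20 mm or tipped (distance of core_tube from where it was at the start of the episode above 0.02 m or angle between core_tube's own z axis and vertical above 0.3 rad).
It fails at once if the tape dispenser is moved by more than 20 mm (distance of dispenser from where it was at the start of the episode above 0.02 m).
It also fails if it takes over 51 s, if anything falls off the work surface, if the arm or the gripper's body presses on something with over 40 N, if the wrist force passes 120 N, or if a joint passes its speed limit or range.

## Robot

A 6-joint arm with a two-finger parallel gripper is mounted at the origin on the work surface. World frame = base frame: x ahead of the robot, y to its left, z up, the work surface at z = 0. Lengths are in mm, angles in rad, forces in N, time in s.
With the tool pointing down it reaches from about 400 to 925 mm from the base axis. Payload 12.5 kg.
Tool frame: the origin (TCP) lies midway between the tips of the shut fingers; the grasp point (between the pads) lies 19 mm behind it; z points along the fingers, y is the line along which they close (so a half turn about z gives the same grasp; the last joint's range is limited). The gripper opens to 95 mm and grips with 3 to 60 N. Pads are 20 mm wide; open, the fingers measure 119 mm over their backs; the gripper's body (75 mm by 180 mm) begins 59 mm behind the grasp point.
Start: joints at [-1.35, 0.491, 1.559, -0, 1.092, -0.106], TCP at [200.657, -591.932, 214.661] pointing down, gripper open.
Joint ranges: [-3.1, 3.1], [-0.84, 2.19], [0.05, 2.79], [-1.13, 4.28], [0.06, 2.93], [-2.69, 2.69]. Speed limits (rad/s): [2.22, 2.22, 2.79, 3.14, 3.14, 3.14].

## Interface

Orientations are given as [roll, pitch, yaw] about the fixed x, y, z axes, in that order (R = Rz(yaw) Ry(pitch) Rx(roll)).
In Python, from cell import state, read_camera, camera_info, env gives the robot as it stands.
- The arm moves only by the tool move_arm, never from a script. Its argument "commands" is a list of rows, each a list of 3 entries, a list of its own where there are three numbers: the shift along the world's x, y, z in cm, then the turn, a rotation vector about the world's x, y, z in degrees, then the opening, from 0 (shut) to 1 (fully open). A call has 1 to 10 rows; each row shifts and turns the commanded pose from where the row before left it; what a row does not reach is not made up. A row lasts 1/10 s, in which the tool goes at most 50 mm and 8.59 degrees, less where a joint would pass 70% of its speed; a pose out of reach is approached as far as the arm can. A call with a gripper value outside its range is refused whole. The fingers move at their own pace and stop on an object; the grip force is fixed at half the most. Time passes only in rows, so rows that do not move let the fingers close. It gives the time, the measured TCP pose, the force, the opening and the grip force at its end, in the units of the state.
- state(): the state, without advancing time (a new reading comes with each control period).
- read_camera(name): name is "scene" or "side" or "wrist"; returns the picture (480x640x3 uint8, blue, green, red); there is no depth.
- camera_info(name): a dict with "K" (3x3 intrinsics, pixels), "cam_to_world" (4x4, takes a point from camera to world coordinates). Camera axes: x right, y down, z forward; pixel columns grow to the right and rows downward; lengths in mm; the calibration is good to about 2 mm. A picture is of the moment at which its call begins: read the wrist's pose just before it. camera_info takes no time and is no camera call; for the wrist camera it gives the pose at the moment of the call.
- env.job_done(): hands the job in; it is judged then, once.
The state is a dict: "t": time; "joints": joint angles; "qvel": joint speeds; "tau": joint torques, N m; "eef_pos": TCP position; "tcp_rot": TCP orientation; "ft_force": force on the tool from outside, world axes, zero at the start; "moment": the same for the moment, N m; "opening": opening from 0.0 (shut) to 1.0 (fully open); "grip_force": force on a finger pad.
Only numpy, scipy, OpenCV 4.12 (cv2) and the standard library are available. Lean on these libraries where they do the work, as an engineer would, in place of code of your own. Each camera call takes 0.05 s, during which the arm holds its last target. There are 200 camera calls.

## Working session

There is one attempt and no reset: what is moved stays moved. The work goes in short steps, Python scripts to look and compute and a tool call to move; the robot and the scene stay as the last step left them, time stands still between calls to the robot, and variables do not carry over. Pictures are saved under pics/ and viewed, at most 10 in all, crops included, and the job is handed in when it is done.

Besides the shell and the picture viewer there is one more tool, called after "Request:" as name([rows], argument=value, ...), one row to a line, values as JSON. move_arm: Moves the arm, as the interface text tells. Its arguments: {"type":"object","properties":{"commands":{"type":"array"}},"required":["commands"]}

```bash
mkdir -p pics; ls
python3 - <<'E'
from cell import *
import cv2,numpy as np
a=read_camera("scene");b=read_camera("side")
cv2.imwrite("pics/scene.png",a);cv2.imwrite("pics/side.png",b)
for n in("scene","side","wrist"):
    c=camera_info(n);print(n,np.round(c["K"],1).tolist(),np.round(c["cam_to_world"],3).tolist())
s=state();print(s["t"],s["eef_pos"],s["tcp_rot"],s["opening"])
E
```

```text
pics
scene [[499.1, 0.0, 324.7], [0.0, 499.1, 235.6], [0.0, 0.0, 1.0]] [[0.887, 0.354, -0.296, 930.641], [0.461, -0.689, 0.559, -759.667], [-0.005, -0.633, -0.774, 1067.409], [0.0, 0.0, 0.0, 1.0]]
side [[547.7, 0.0, 316.3], [0.0, 547.7, 235.2], [0.0, 0.0, 1.0]] [[-0.853, -0.405, 0.328, 164.664], [-0.521, 0.643, -0.561, 630.146], [0.016, -0.65, -0.76, 918.351], [0.0, 0.0, 0.0, 1.0]]
wrist [[379.8, 0.0, 320.3], [0.0, 379.8, 235.2], [0.0, 0.0, 1.0]] [[0.321, -0.911, -0.258, 272.84], [-0.947, -0.309, -0.086, -567.868], [-0.001, 0.272, -0.962, 383.717], [0.0, 0.0, 0.0, 1.0]]
0.1 [ 200.60996478 -591.70648624  214.14650576] [-3.14062928e+00 -1.02045404e-04  3.26763395e-01] 1.000708825493818
```

View pics/scene.png

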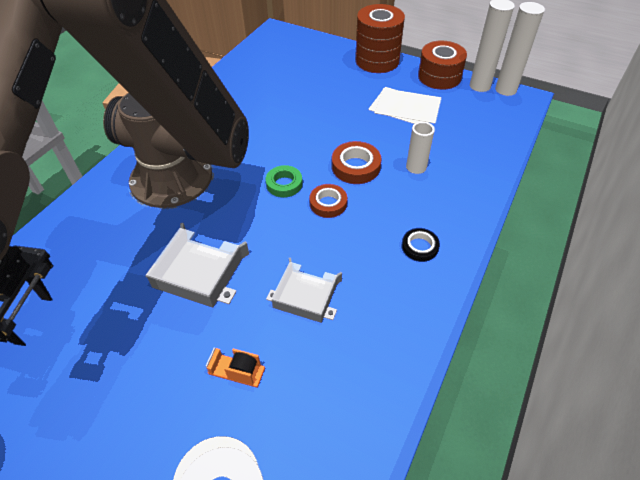

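View pics/side.png

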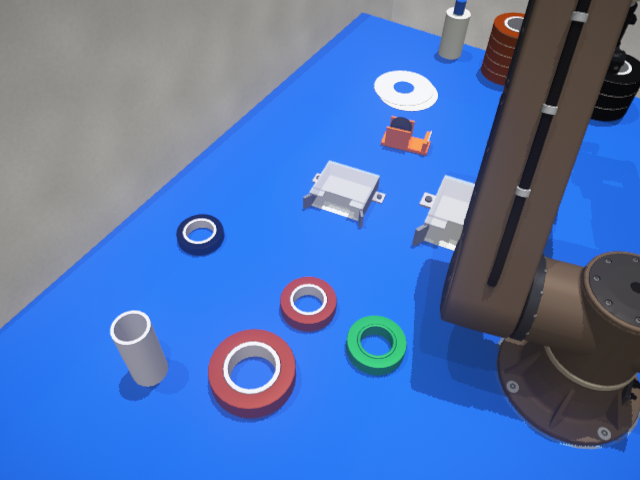

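Scene view candidates: the small amber reel is at (328,200), with a bigger amber one at (356,161), a green one at (284,181), and amber stacks at (380,40) and (442,65). The small case is at (305,290) and the big case at (197,265). In the side view, the small reel is at (308,303) and the small case at (343,190). I choose the small amber reel and the small case.

```bash
cat > h.py <<'E'
import cv2,numpy as np
from cell import *
def ray(c,uv):
    T=np.array(c["cam_to_world"]);d=T[:3,:3]@np.linalg.inv(c["K"])@np.array([uv[0],uv[1],1.]);return T[:3,3],d/np.linalg.norm(d)
def plane(c,uv,z):
    o,d=ray(c,uv);return o+d*(z-o[2])/d[2]
def tri(c1,u1,c2,u2):
    o1,d1=ray(c1,u1);o2,d2=ray(c2,u2)
    t=np.linalg.lstsq(np.c_[d1,-d2],o2-o1,rcond=None)[0];p,q=o1+d1*t[0],o2+d2*t[1]
    return (p+q)/2,np.linalg.norm(p-q)
def project(c,P):
    T=np.linalg.inv(np.array(c["cam_to_world"]));p=T[:3,:3]@np.array(P)+T[:3,3];q=np.array(c["K"])@p;return q[:2]/q[2]
def amber(im):
    h=cv2.cvtColor(im,cv2.COLOR_BGR2HSV);return ((h[...,0]<15)|(h[...,0]>170))&(h[...,1]>130)&(h[...,2]>40)
def blob(m,seed,r):
    n,l,s,c=cv2.connectedComponentsWithStats(m.astype(np.uint8));best=min((i for i in range(1,n) if s[i,4]>60),key=lambda i:np.hypot(*(c[i]-seed)))
    return (l==best)
def bore_top(m):
    # inner contour of the ring mask (the core's outer edge, at the top face)
    cs,h=cv2.findContours(m.astype(np.uint8),cv2.RETR_CCOMP,cv2.CHAIN_APPROX_NONE)
    inner=[c for c,hh in zip(cs,h[0]) if hh[3]>=0];c=max(inner,key=cv2.contourArea);return c.reshape(-1,2)
E
python3 - <<'E'
from h import *
a=cv2.imread("pics/scene.png");b=cv2.imread("pics/side.png");ca,cb=camera_info("scene"),camera_info("side")
E=[]
for im,c,s in((a,ca,(328,200)),(b,cb,(308,303))):
    m=blob(amber(im),s,0);p=bore_top(m);e=cv2.fitEllipse(p);E.append(e[0])
    w=np.array([plane(c,q,30) for q in p])[:,:2];cc,r=cv2.minEnclosingCircle(w.astype(np.float32));print("core top",e,plane(c,e[0],30),cc,r)
    o=np.argwhere(m)[:,::-1];print(m.sum(),o.min(0),o.max(0))
print(tri(ca,E[0],cb,E[1]))
for n,u,v in(("tube top",(423,129),(132,328)),("black",(421,242),(201,231)),("disp",(243,362),(401,125)),("caseish",(305,285),(343,190)),("big",(356,158),(252,368))):
    print(n,*tri(ca,u,cb,v))
x=np.hstack([cv2.resize(a[245:335,255:355],None,fx=4,fy=4,interpolation=cv2.INTER_CUBIC),cv2.resize(b[150:240,290:390],None,fx=4,fy=4,interpolation=cv2.INTER_CUBIC)])
y=np.hstack([cv2.resize(a[175:225,278:378],None,fx=4,fy=4),cv2.resize(b[278:328,258:358],None,fx=4,fy=4)])
cv2.imwrite("pics/crop.png",np.vstack([x,y]))
E
```

```text
core top ((327.9580078125, 196.81263732910156), (20.593711853027344, 27.34741973876953), 91.01420593261719) [476.65113488 121.72925089  30.        ] (476.19390869140625, 122.94551086425781) 42.378292083740234
577 [310 185] [346 216]
core top ((307.7330627441406, 299.0392761230469), (34.121788024902344, 39.83442306518555), 90.03559112548828) [477.64569164 122.39876155  30.        ] (478.3197326660156, 121.5462646484375) 40.52052307128906
800 [281 277] [334 321]
(array([477.13873945, 122.08512151,  29.94042443]), np.float64(1.1940171503834882))
tube top [647.45797928 386.70789302 146.56942891] 1.4951825554265543
black [769.63938234  92.18320398  22.95214804] 2.9511068024123195
disp [ 548.49541545 -426.03605245   58.2387805 ] 5.551600419583795
caseish [ 565.97208071 -173.59605026   32.13043464] 2.3623716552137726
big [481.1685361  300.46201494  36.82503355] 0.3785447069370097
```

View pics/crop.png

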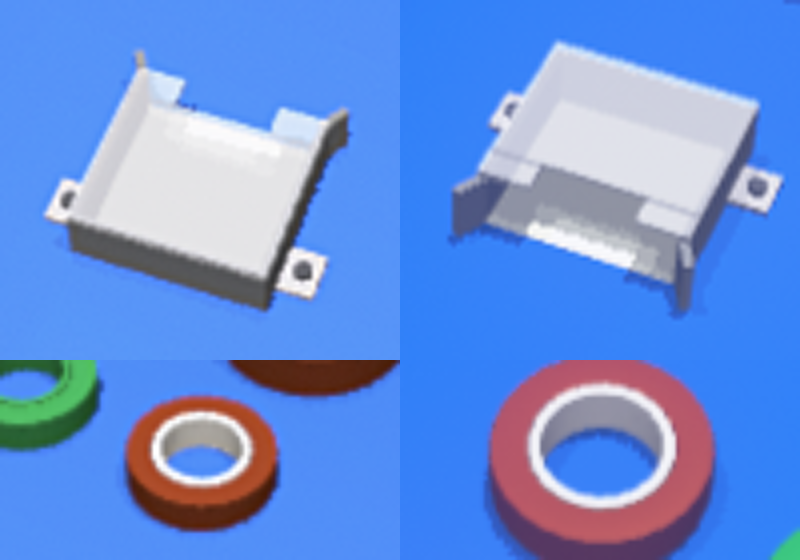

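The crop confirms the small amber reel, with its core top at about 29.9 mm and its centre near (477,122). It also shows the small case: ear holes at scene (272,295) and (331,313), and side (379,197) and (318,177.5). The mouth faces roughly +y.

Run:
```python
from h import *
ca,cb=camera_info("scene"),camera_info("side")
S=lambda x,y:(255+x/4-.4,245+y/4-.4)
D=lambda x,y:(290+(x-400)/4-.4,150+y/4-.4)
pts={"earL":(S(69,200),D(757,187)),"earR":(S(303,271),D(512,111)),"backL top":(S(70,222),D(757,103)),"backR top":(S(270,278),D(558,42))}
r={}
for n,(u,v) in pts.items():
    p,e=tri(ca,u,cb,v);r[n]=p;print(n,p.round(1),round(e,1))
for a,b in(("earL","earR"),("backL top","backR top")):
    d=r[b]-r[a];print(np.linalg.norm(d),"case yaw if L->R is -x:",np.degrees(np.arctan2(-d[1],-d[0])), (r[a]+r[b])/2)
d=(r["backL top"]-r["backR top"]);yaw=np.arctan2(d[1],d[0])
# y-axis candidates
for yw in(yaw,yaw+np.pi):
    y=np.array([-np.sin(yw),np.cos(yw)]);print(np.degrees(yw),"origin",(r["backL top"]+r["backR top"])[:2]/2+61*y, y)
```

```text
earL [ 496.7 -222.8    6.9] 1.2
earR [ 650.4 -200.9    7.1] 2.1
backL top [ 517.4 -252.9   39.5] 1.5
backR top [ 642.1 -233.6   41.8] 3.4
155.3317870213515 case yaw if L->R is -x: -171.88130146231214 [ 573.55074898 -211.86055634    7.01220219]
126.24057760314695 case yaw if L->R is -x: -171.18194929817273 [ 579.77821831 -243.25819297   40.62280298]
-171.18194929817273 origin [ 589.12934533 -303.53718121] [ 0.15329716 -0.98818014]
8.818050701827287 origin [ 570.42709129 -182.97920472] [-0.15329716  0.98818014]
```

Request:
move_arm([
  [[3.4, 3.5, 0], [0, 0, -1], 1],
  [[3.4, 3.5, 0], [0, 0, -1], 1],
  [[3.4, 3.5, 0], [0, 0, -1], 1],
  [[3.4, 3.5, 0], [0, 0, -1], 1],
  [[3.4, 3.5, 0], [0, 0, -1], 1],
  [[3.4, 3.5, 0], [0, 0, -1], 1],
  [[3.4, 3.5, 0], [0, 0, -1], 1],
  [[3.4, 3.5, 0], [0, 0, -1], 1],
  [[3.4, 3.5, 0], [0, 0, -1], 1],
  [[3.4, 3.5, 0], [0, 0, -1], 1],
])

```text
t: 1.1
eef_pos: [541.7, -240.2, 214.5]
tcp_rot: [-3.141, 0.0, 0.152]
ft_force: [1.3, -0.5, 0.6]
opening: 1.003
grip_force: 0.0
```

Request:
move_arm([
  [[3, 3.5, 0], [0, 0, 0], 0.6],
  [[3, 3.5, 0], [0, 0, 0], 0.6],
  [[0, 0, 0], [0, 0, 0], 0.6],
  [[0, 0, 0], [0, 0, 0], 0.6],
])

```text
t: 1.5
eef_pos: [600.8, -171.0, 214.1]
tcp_rot: [-3.141, 0.001, 0.154]
ft_force: [0.0, -0.7, 0.1]
opening: 0.72
grip_force: 0.0
```

Run:
```python
from h import *
s=state();c=camera_info("wrist");a=read_camera("wrist");print(s["t"],s["eef_pos"],s["tcp_rot"],s["opening"],s["qvel"].round(3) if hasattr(s["qvel"],"round") else s["qvel"])
np.save("c1.npy",np.array(c["cam_to_world"]));cv2.imwrite("pics/w1.png",a)
```

```text
1.5 [ 600.77362323 -171.04629813  214.07684964] [-3.14130406e+00  9.96288570e-04  1.54313930e-01] 0.7203535519358539 [-0.04  -0.013  0.015 -0.004 -0.001 -0.005]
```

View pics/w1.png

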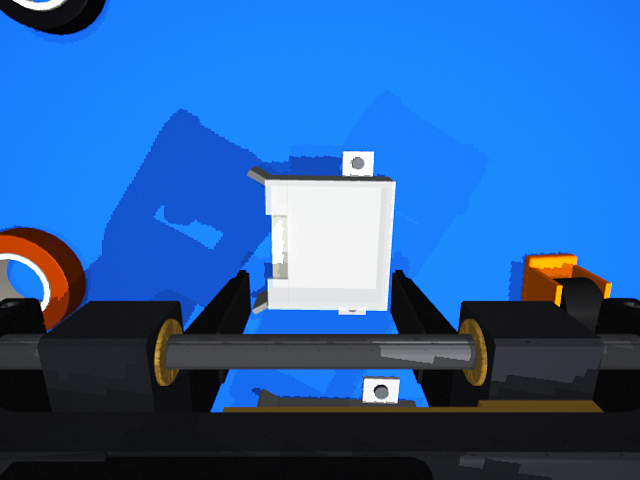

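The wrist view shows the small case with its top back corners at (395,181) and (388,310), its mouth to the left near x≈266, and an ear hole at (357,163). I'll measure these.

Run:
```python
from h import *
c={"K":camera_info("wrist")["K"],"cam_to_world":np.load("c1.npy")}
a=cv2.imread("pics/w1.png")
h=cv2.cvtColor(a,cv2.COLOR_BGR2HSV);m=(h[...,1]<60)&(h[...,2]>150);m[:, :255]=0;m[:,400:]=0;m[320:]=0;m[:178]=0
m=blob(m,(330,245),0)
o=np.argwhere(m)[:,::-1]
# right edge (back wall) by row
R=np.array([(o[o[:,1]==y,0].max()+.5,y) for y in range(195,298)],float)
l=np.polyfit(R[:,1],R[:,0],1);print(l,np.abs(np.polyval(l,R[:,1])-R[:,0]).max())
P=[plane(c,(np.polyval(l,y),y),41)[:2] for y in(195,298)];d=P[0]-P[1];print("back dir",np.degrees(np.arctan2(d[1],d[0])))
T=np.array([(x,o[o[:,0]==x,1].min()-.5) for x in range(285,385)],float);B=np.array([(x,o[o[:,0]==x,1].max()+.5) for x in range(285,335)],float)
for n,Q in(("far",T),("near",B)):
    k=np.polyfit(Q[:,0],Q[:,1],1);w=[plane(c,(x,np.polyval(k,x)),41)[:2] for x in(285,380)];d=w[0]-w[1];print(n,k,w,np.degrees(np.arctan2(-d[0],d[1])))
print("ear hole z6",plane(c,(357.5,163),6))
yw=np.radians(8.5);x=np.array([np.cos(yw),np.sin(yw)]);y=np.array([-x[1],x[0]])
print("back along y",P[0]@y,P[1]@y,"origin y'",P[0]@y+61)
for Q in(T,B):
    k=np.polyfit(Q[:,0],Q[:,1],1);print([plane(c,(u,np.polyval(k,u)),41)[:2]@x for u in(285,330,380)])
print("expected 570.5,-183 ->",np.array([570.5,-183])@x,np.array([570.5,-183])@y)
# reel from scene cams in the same frame
```

```text
[-6.81478715e-02  4.07516804e+02] 0.5013069454815877
back dir 7.997740125443567
far [1.28352835e-02 1.75896598e+02] [array([ 626.81142745, -135.22025387]), array([ 638.85677006, -219.93469439])] 8.092503844266394
near [2.61224490e-02 3.01095102e+02] [array([ 500.1315786 , -151.60437819]), array([ 511.94975005, -245.24520723])] 7.193124375464763
ear hole z6 [ 648.73224084 -200.86494692    6.        ]
back along y -325.52357297211387 -324.6272418150977 origin y' -264.52357297211387
[np.float64(599.9396189881145), np.float64(599.6514647255742), np.float64(599.3310623363924)]
[np.float64(472.22951113364724), np.float64(471.21080365907324), np.float64(470.0768743805075)]
expected 570.5,-183 -> 537.1844278112547 -265.31517204467366
```

The case origin comes out at about (569,-182) with yaw 8.0°. The measured outer width is 128.4 mm against 128 expected, so it agrees. Next I move over the reel's +y rim.

Request:
move_arm([
  [[-1.62, 4.19, 0], [0, 0, -0.8], 0.6],
  [[-1.62, 4.19, 0], [0, 0, 0], 0.6],
  [[-1.62, 4.19, 0], [0, 0, 0], 0.6],
  [[-1.62, 4.19, 0], [0, 0, 0], 0.6],
  [[-1.62, 4.19, 0], [0, 0, 0], 0.6],
  [[-1.62, 4.19, 0], [0, 0, 0], 0.6],
  [[-1.62, 4.19, 0], [0, 0, 0], 0.6],
  [[-1.62, 4.19, 0], [0, 0, 0], 0.6],
  [[0, 0, -4], [0, 0, 0], 0.6],
  [[0, 0, -4], [0, 0, 0], 0.6],
])

```text
t: 2.55
eef_pos: [471.0, 163.4, 134.8]
tcp_rot: [-3.142, -0.003, 0.139]
ft_force: [0.4, 1.1, -1.1]
opening: 0.6
grip_force: 0.0
```

Request:
move_arm([
  [[0, 0, -4], [0, 0, 0], 0.6],
  [[0, 0, -2], [0, 0, 0], 0.6],
  [[0, 0, 0], [0, 0, 0], 0.6],
  [[0, 0, 0], [0, 0, 0], 0.6],
])

```text
t: 2.95
eef_pos: [471.4, 162.4, 75.2]
tcp_rot: [3.141, 0.0, 0.137]
ft_force: [-0.4, -0.3, 1.0]
opening: 0.6
grip_force: 0.0
```

Run:
```python
from h import *
s=state();c=camera_info("wrist");a=read_camera("wrist");print(s["t"],s["eef_pos"],s["tcp_rot"],s["opening"],s["ft_force"])
print("reel ctr px",project(c,[477,122,30]),"grasp px",project(c,[471,164,0]))
cv2.imwrite("pics/w2.png",a)
```

```text
2.95 [471.39492738 162.42833277  75.22745895] [3.14145234e+00 2.51879528e-05 1.36854064e-01] 0.6004979685946005 [-0.37716262 -0.25623585  0.98498181]
reel ctr px [387.64915949 259.95717163] grasp px [317.19451846 245.39531782]
```

View pics/w2.png

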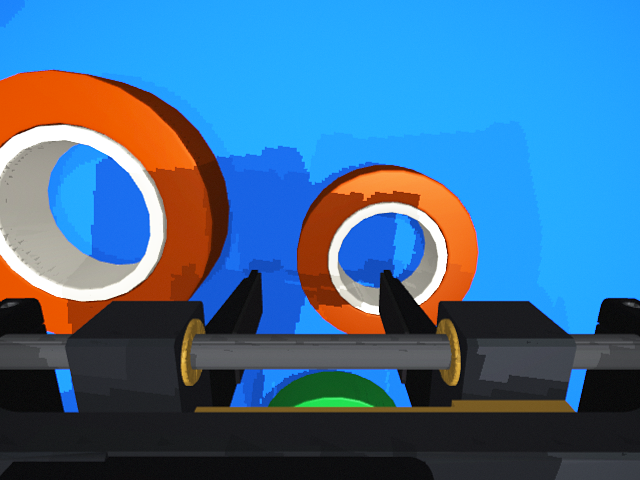

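The small reel's core is at pixel (388,258), which matches the prediction (388,260). The right finger is over the bore and the left one is in the free gap between the reels. I descend and grip.

Request:
move_arm([
  [[0, 0, -3], [0, 0, 0], 0.6],
  [[0, 0, -3], [0, 0, 0], 0.6],
  [[0, 0, -1], [0, 0, 0], 0.6],
  [[0, 0, 0], [0, 0, 0], 0.6],
  [[0, 0, 0], [0, 0, 0], 0.1],
  [[0, 0, 0], [0, 0, 0], 0.1],
  [[0, 0, 0], [0, 0, 0], 0.1],
  [[0, 0, 0], [0, 0, 0], 0.1],
  [[0, 0, 0], [0, 0, 0], 0.1],
  [[0, 0, 0], [0, 0, 0], 0.1],
])

```text
t: 4.0
eef_pos: [471.3, 163.5, 5.2]
tcp_rot: [-3.142, -0.001, 0.138]
ft_force: [-0.7, 1.3, 7.4]
opening: 0.271
grip_force: 28.2
```

Request:
move_arm([
  [[0, 0, 0.3], [0, 0, 0], 0.1],
  [[1.22, -2.84, 0], [0, 0, 0], 0.1],
  [[1.22, -2.84, 0], [0, 0, 0], 0.1],
  [[1.22, -2.84, 0], [0, 0, 0], 0.1],
  [[1.22, -2.84, 0], [0, 0, 0], 0.1],
  [[1.22, -2.84, 0], [0, 0, 0], 0.1],
  [[1.22, -2.84, 0], [0, 0, 0], 0.1],
  [[0, 0, -0.2], [0, 0, 0], 0.1],
  [[0, 0, 0], [0, 0, 0], 0.1],
])

```text
t: 4.9
eef_pos: [544.0, -7.6, 5.4]
tcp_rot: [-3.142, 0.001, 0.137]
ft_force: [0.4, -0.6, -1.4]
opening: 0.271
grip_force: 29.4
```

```bash
cat > look.py <<'E'
from h import *
import sys
s=state();c=camera_info("wrist");w=read_camera("wrist");a=read_camera("scene");b=read_camera("side");ca,cb=camera_info("scene"),camera_info("side")
print(s["t"],s["eef_pos"],s["tcp_rot"],s["opening"],s["ft_force"])
g=np.array([float(v) for v in sys.argv[1:3]])
def crop(im,c,n,p,wd,hh):
    u=project(c,p).astype(int);x=max(0,min(640-wd,u[0]-wd//2));y=max(0,min(480-hh,u[1]-hh//2));return cv2.resize(im[y:y+hh,x:x+wd],(400,300),interpolation=cv2.INTER_CUBIC)
P=[560,-110,20]
cv2.imwrite("pics/%s.png"%sys.argv[3],np.vstack([cv2.resize(w[100:340],(800,300)),np.hstack([crop(a,ca,0,P,160,120),crop(b,cb,0,P,160,120)])]))
O=np.array([569,-182.]);t=np.radians(8.0);X=np.array([np.cos(t),np.sin(t)]);Y=np.array([-X[1],X[0]])
for n,im,cc in(("wrist",w,c),("scene",a,ca),("side",b,cb)):
    try:
        u=project(cc,[*g,30]);m=blob(amber(im),u,0);p=bore_top(m)
        q=np.array([plane(cc,v,30)[:2] for v in p]);A=np.c_[2*q,np.ones(len(q))];k=np.linalg.lstsq(A,(q**2).sum(1),rcond=None)[0];r=np.sqrt(k[2]+k[0]**2+k[1]**2)
        print(n,k[:2].round(1),"r",r.round(1),"case xy",((k[:2]-O)@X).round(1),((k[:2]-O)@Y).round(1))
    except Exception as e: print(n,e)
E
python3 look.py 550 -48 l1
```

```text
4.9 [543.99038739  -7.59858327   5.38153404] [-3.14158923e+00  6.59900855e-04  1.37029025e-01] 0.27079255891888115 [ 0.43302513 -0.63668567 -1.37945434]
wrist max() iterable argument is empty
scene max() iterable argument is empty
side [  462.6 -1139.3] r 55.6 case xy -238.6 -933.1
```

View pics/l1.png

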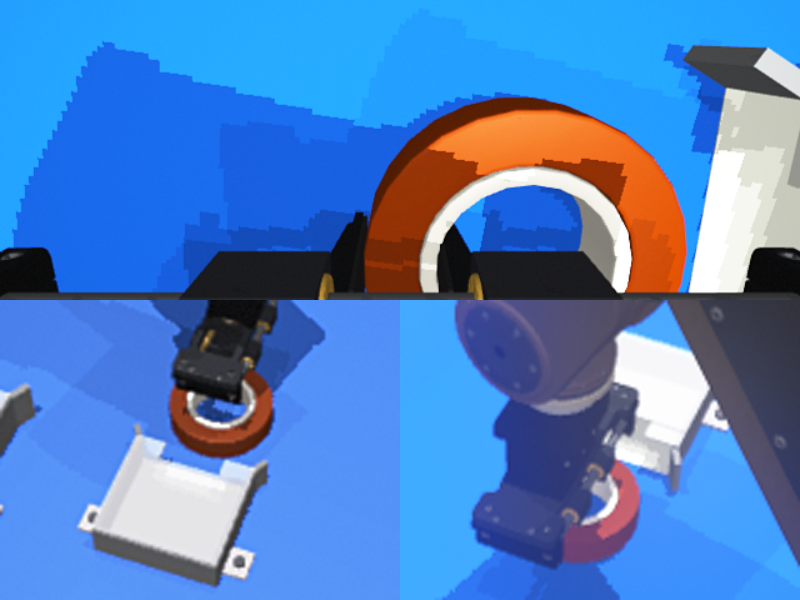

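In the picture the reel is held in line with the mouth: wrist reel centre at about (530,260), and the case lips on the right. Next I slide it in along the case axis.

Request:
move_arm([
  [[0.28, -1.98, 0], [0, 0, 0], 0.1],
  [[0.28, -1.98, 0], [0, 0, 0], 0.1],
  [[0, 0, 0], [0, 0, 0], 0.1],
])

```text
t: 5.35
eef_pos: [550.0, -47.3, 5.7]
tcp_rot: [3.141, -0.0, 0.138]
ft_force: [-0.3, 0.2, -3.5]
opening: 0.272
grip_force: 29.5
```

Request:
move_arm([
  [[0.28, -1.98, 0], [0, 0, 0], 0.1],
  [[0, 0, 0], [0, 0, 0], 0.1],
])

```text
t: 5.55
eef_pos: [552.8, -66.8, 5.7]
tcp_rot: [3.141, -0.0, 0.138]
ft_force: [0.5, 0.3, -3.7]
opening: 0.27
grip_force: 29.5
```

Request:
move_arm([
  [[0.28, -1.98, 0], [0, 0, 0], 0.1],
  [[0, 0, 0], [0, 0, 0], 0.1],
])

```text
t: 5.75
eef_pos: [555.6, -86.4, 5.6]
tcp_rot: [3.141, -0.0, 0.138]
ft_force: [-0.1, -0.9, -3.0]
opening: 0.271
grip_force: 29.5
```

Request:
move_arm([
  [[0.28, -1.98, 0], [0, 0, 0], 0.1],
  [[0, 0, 0], [0, 0, 0], 0.1],
])

```text
t: 5.95
eef_pos: [558.4, -106.2, 5.7]
tcp_rot: [3.141, -0.0, 0.138]
ft_force: [-0.9, -0.1, -3.5]
opening: 0.27
grip_force: 29.5
```

No contact forces so far; the reel centre is at case y≈35. I release it, retract, close the fingers, and come down behind the rim.

Request:
move_arm([
  [[0, 0, 0], [0, 0, 0], 0.4],
  [[0, 0, 0], [0, 0, 0], 0.4],
  [[0, 0, 0], [0, 0, 0], 0.4],
  [[0, 0, 2], [0, 0, 0], 0.4],
  [[0, 0, 3], [0, 0, 0], 0.4],
  [[0, 0, 1], [0, 0, 0], 0.4],
  [[-0.27, 1.95, 0], [0, 0, 0], 0],
  [[-0.27, 1.95, 0], [0, 0, 0], 0],
  [[0, 0, 0], [0, 0, 0], 0],
  [[0, 0, 0], [0, 0, 0], 0],
])

```text
t: 6.95
eef_pos: [552.9, -66.9, 65.5]
tcp_rot: [3.141, 0.0, 0.139]
ft_force: [0.0, -0.7, -0.1]
opening: 0.12
grip_force: 0.0
```

```bash
python3 look.py 564 -147 l2
```

```text
6.95 [552.90512675 -66.92455686  65.4780658 ] [3.14143162e+00 3.87638582e-05 1.39374414e-01] 0.12041413736058348 [ 0.01083455 -0.70715809 -0.12372982]
wrist max() iterable argument is empty
scene max() iterable argument is empty
side [  383.9 -1021.9] r 8.6 case xy -300.2 -806.0
```

View pics/l2.png

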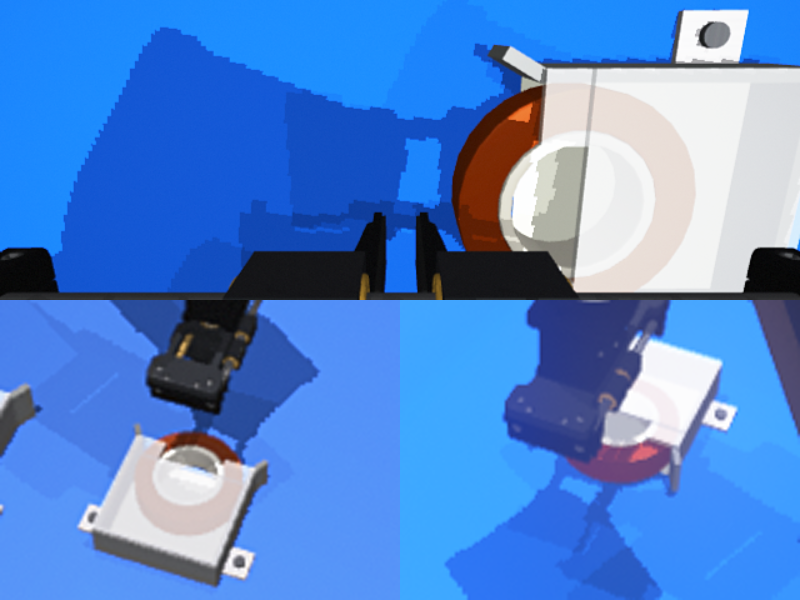

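The reel is half in, flat under the roof, with the fingers clear behind its rim. I descend with the fingers shut and push.

Request:
move_arm([
  [[0, 0, 0], [0, 0, 0], 0],
  [[0, 0, 0], [0, 0, 0], 0],
  [[0, 0, -3], [0, 0, 0], 0],
  [[0, 0, -2], [0, 0, 0], 0],
  [[0, 0, -0.5], [0, 0, 0], 0],
  [[0, 0, 0], [0, 0, 0], 0],
  [[0.14, -0.99, 0], [0, 0, 0], 0],
  [[0.14, -0.99, 0], [0, 0, 0], 0],
  [[0, 0, 0], [0, 0, 0], 0],
])

```text
t: 8.0
eef_pos: [556.4, -88.5, 11.5]
tcp_rot: [3.141, -0.002, 0.137]
ft_force: [0.6, 0.7, 0.0]
opening: 0.004
grip_force: 0.0
```

Request:
move_arm([
  [[0.14, -0.99, 0], [0, 0, 0], 0],
  [[0.14, -0.99, 0], [0, 0, 0], 0],
  [[0, 0, 0], [0, 0, 0], 0],
])

```text
t: 8.3
eef_pos: [558.9, -108.2, 10.8]
tcp_rot: [3.141, -0.001, 0.137]
ft_force: [0.1, -0.1, -0.1]
opening: 0.001
grip_force: 0.0
```

Request:
move_arm([
  [[0.04, -0.3, 0], [0, 0, 0], 0],
  [[0.04, -0.3, 0], [0, 0, 0], 0],
  [[0, 0, 0], [0, 0, 0], 0],
])

```text
t: 8.6
eef_pos: [559.2, -112.9, 10.6]
tcp_rot: [3.142, 0.0, 0.138]
ft_force: [0.3, 0.7, 0.0]
opening: 0.008
grip_force: 0.2
```

Request:
move_arm([
  [[0.03, -0.2, 0], [0, 0, 0], 0],
  [[0, 0, 0], [0, 0, 0], 0],
])

```text
t: 8.8
eef_pos: [559.5, -114.8, 10.6]
tcp_rot: [3.142, 0.0, 0.138]
ft_force: [0.1, 0.7, -0.2]
opening: 0.0
grip_force: 0.5
```

Request:
move_arm([
  [[0.03, -0.2, 0], [0, 0, 0], 0],
  [[0, 0, 0], [0, 0, 0], 0],
])

```text
t: 9.0
eef_pos: [559.9, -116.9, 10.6]
tcp_rot: [3.141, 0.0, 0.138]
ft_force: [0.4, 1.6, 0.5]
opening: 0.007
grip_force: 0.6
```

Request:
move_arm([
  [[0.03, -0.15, 0], [0, 0, 0], 0],
  [[0, 0, 0], [0, 0, 0], 0],
])

```text
t: 9.2
eef_pos: [560.2, -118.4, 10.6]
tcp_rot: [3.141, -0.0, 0.138]
ft_force: [1.0, 1.5, -0.4]
opening: 0.003
grip_force: 0.5
```

Request:
move_arm([
  [[0.02, -0.15, 0], [0, 0, 0], 0],
  [[0, 0, 0], [0, 0, 0], 0],
])

```text
t: 9.4
eef_pos: [560.4, -119.9, 10.7]
tcp_rot: [3.141, -0.0, 0.138]
ft_force: [-0.5, 1.0, 0.1]
opening: 0.006
grip_force: 0.5
```

Request:
move_arm([
  [[0.02, -0.15, 0], [0, 0, 0], 0],
  [[0, 0, 0], [0, 0, 0], 0],
])

```text
t: 9.6
eef_pos: [560.4, -120.5, 10.6]
tcp_rot: [-3.141, 0.0, 0.138]
ft_force: [0.8, 8.5, 1.2]
opening: 0.007
grip_force: 4.0
```

```bash
python3 look.py 569 -182 l3
```

```text
9.6 [ 560.36845831 -120.4979683    10.61988556] [-3.14059977e+00  4.80033450e-04  1.38191825e-01] 0.006716242889866631 [0.81265409 8.50306061 1.16994906]
wrist max() iterable argument is empty
scene max() iterable argument is empty
side [  462.6 -1139.3] r 55.6 case xy -238.6 -933.1
```

View pics/l3.png

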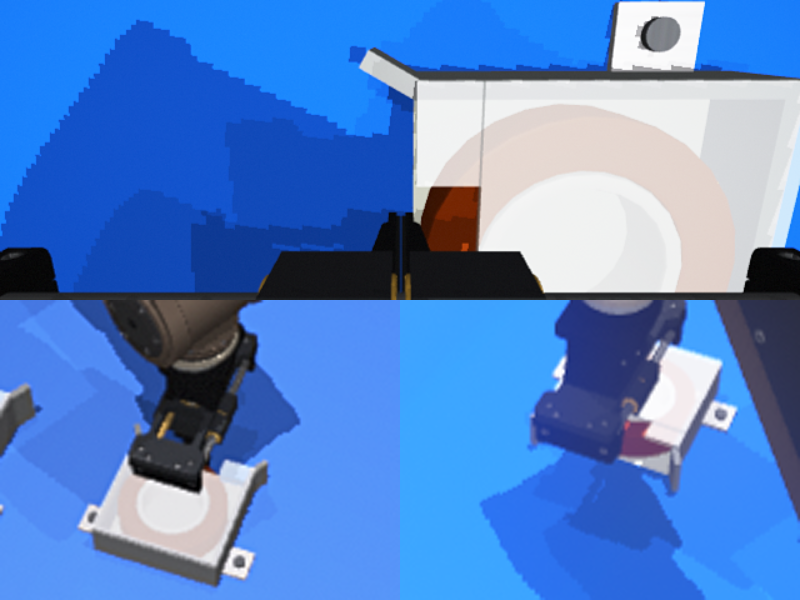

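Request:
move_arm([
  [[0.02, -0.12, 0], [0, 0, 0], 0],
  [[0, 0, 0], [0, 0, 0], 0],
])

```text
t: 9.95
eef_pos: [560.3, -120.7, 10.6]
tcp_rot: [-3.139, 0.001, 0.138]
ft_force: [0.5, 15.8, 2.6]
opening: 0.006
grip_force: 7.8
```

Request:
move_arm([
  [[-0.1, 0.6, 0], [0, 0, 0], 0],
  [[-0.3, 2, 0], [0, 0, 0], 0],
  [[0, 0, 4], [0, 0, 0], 0],
  [[0, 0, 4], [0, 0, 0], 0],
  [[-0.7, 4.9, 0], [0, 0, 0], 0],
  [[-0.7, 4.9, 0], [0, 0, 0], 0],
  [[-0.7, 4.9, 0], [0, 0, 0], 0],
  [[0, 0, 4], [0, 0, 0], 0],
  [[0, 0, 4], [0, 0, 0], 0],
  [[0, 0, 0], [0, 0, 0], 0],
])

```text
t: 10.95
eef_pos: [537.7, 51.0, 175.2]
tcp_rot: [3.14, -0.008, 0.139]
ft_force: [0.4, 0.8, 0.4]
opening: 0.005
grip_force: 0.0
```

Run:
```python
from h import *
a=read_camera("scene");b=read_camera("side");ca,cb=camera_info("scene"),camera_info("side")
def crop(im,c):
    u=project(c,[569,-182,20]).astype(int);return cv2.resize(im[u[1]-50:u[1]+50,u[0]-50:u[0]+50],(400,400),interpolation=cv2.INTER_CUBIC)
t=np.radians(8);X=np.array([np.cos(t),np.sin(t)]);Y=np.array([-X[1],X[0]])
for im,c in((a,ca),(b,cb)):
    for k in np.linspace(0,2*np.pi,40): # reference circles: expected home position of the rim top
        p=np.array([569,-182])+55*(np.cos(k)*X+np.sin(k)*Y);u=project(c,[*p,30]);im[int(round(u[1])),int(round(u[0]))]=(0,255,0)
cv2.imwrite("pics/f.png",np.hstack([crop(a,ca),crop(b,cb)]))
```

```text
(no output)
```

View pics/f.png

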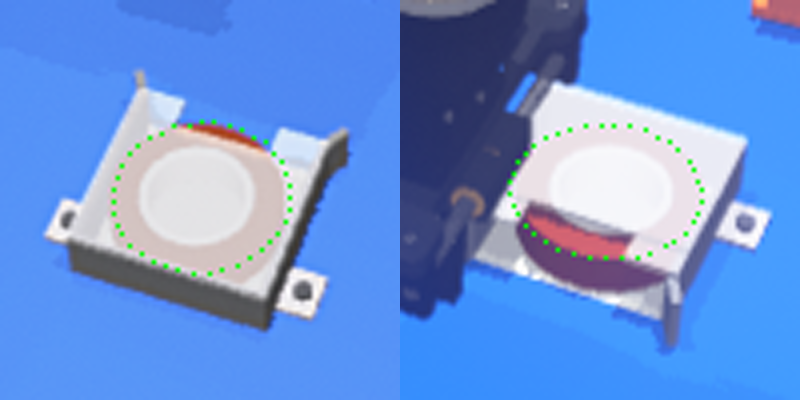

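The push met a hard stop: the force rose from 8 to 16 N with only 0.2 mm of travel. The rim also lies on the expected home circle in both views, and nothing sticks out. I hand it in.

```bash
python3 -c "
from cell import *
print(env.job_done())"
```

```text
the job is handed in; nothing more can be done
None
```

I slid the amber reel into the small grey slip case until it stopped hard against the back wall. I never touched the black reel, core tube or dispenser, and I handed the job in at about 11 s; no verdict came back.

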